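Click a fresh filter cartridge into a spring-sleeve quick coupling

TASK

Fit the fresh (blue-banded) filter cartridge to the water filter: pull the coupling's steel sleeve back, that is down, until it catches and stays back by itself, then set the cartridge's plug in the coupling and push it gently home, without dropping or ramming it, until the sleeve springs up again and locks it. Let go and leave the cartridge standing upright; leave the spent (orange-banded) cartridge in its rack and the drinking glass where it is.

Things in the scene. Friction and masses are not known exactly. Their poses are not given: they have to be found in the camera images.
- coupling_foot (a point): Centre of the top face of the water filter's base: a fixed low white box 150x120x35 mm, this point 35 mm above the worktop, z up. The quick coupling stands here, open upward. It is not exactly here: its axis is up to 1.5 mm off in x and in y, and its screw-mounted height is set 0 to 18 mm higher, so all its heights, told from this point, are really 0 to 18 mm more.
- coupling_mouth (a point): Nominal centre of the coupling's brass mouth, 58 mm above coupling_foot (really 0 to 18 mm higher). Bore 22 mm wide, lead-in widening to 27 mm, outside 35 mm. The cartridge's shoulder meets this rim at the hard stop (plug tip then 24 mm above the foot). While the sleeve is forward and no plug is in, two pawls block the bore 46 mm above the foot.
- sleeve_nominal (a point): Nominal centre of the steel sleeve round the mouth when forward, 41 mm above coupling_foot (really 0 to 18 mm higher); does not move with it. Sleeve: knurled, 48 mm outside diameter, from 26 to 56 mm above the foot when forward. It slides straight down.
- seat (a point): Nominal place of the plug's tip when the lock lets go, 26 mm above coupling_foot (really 0 to 18 mm higher). With the sleeve back, the plug goes freely down to 30 mm, then meets spring tails that take about 8 rising to 13 N until, near 26 mm, the sleeve springs up and locks; hard stop at 24 mm. More than 30 N between cartridge and coupling is damage.
- sleeve (a joint): How far the coupling's sleeve is pulled back (down), in m: 0 = fully forward (up), 0.014 = hard stop. A spring pushes it forward with 6 N at 0 to 11 N at the stop. Pulled back beyond 0.012 it catches and stays back at about 0.0115 when let go; it springs to 0 when a plug is pushed home.
- fresh_mid (a point): The fresh filter cartridge, to be fitted: white cylinder 44 mm in diameter and 84 mm high with a blue band near its top, on a grooved steel plug 20 mm in diameter, 34 mm long, pointing down. 0.15 to 0.31 kg. It stands upright in either of the rack's two wells, its shoulder on the rack. This point: on its axis, half-way up the white cylinder, 42 mm above the shoulder, 76 mm above the plug's tip. z up along the axis.
- fresh_tip (a point): Centre of the lower end of the fresh cartridge's plug, 76 mm below the point above along the cartridge's axis.
- spent_mid (a point): The spent cartridge, same shape and size as the fresh one but with an orange band; it stands in the rack's other well and stays there. The point is half-way up its white cylinder.
- rack: Wooden rack 80 mm (x) by 180 mm (y) by 45 mm high, fixed; origin at the centre of its underside. Its two wells lie at +50 and -50 mm along its y axis; 23.5 mm wide, right through.
- glass_1: Clear drinking glass, 81 mm wide and 93 mm high, upright; origin at the centre of its foot. Leave alone.
There are look-alikes about, which are no part of the job. What is shaped like the part that bears fresh_mid but turquoise is not meant.

How it is judged:
On the way, in this order (a step that is already met when the one before it is completed fails the run):
1. the sleeve has been pulled back and stays back by itself, with the fingers off it and the cartridge not yet in the coupling (value of joint sleeve above 0.01 m and contact force between the fingers and sleeve below 0.1 N and horizontal distance between fresh_tip and coupling_foot above 0.03 m), for 0.3 s.
2. the fresh cartridge's plug is in the coupling's bore while the sleeve is still back (horizontal distance between fresh_tip and coupling_foot below 0.004 m and z of fresh_tip in the frame of coupling_foot below 0.052 m and value of joint sleeve above 0.009 m), for 0.1 s.
3. the plug is home and the sleeve has sprung forward over it (horizontal distance between fresh_tip and coupling_foot below 0.004 m and z of fresh_tip in the frame of coupling_foot below 0.048 m and value of joint sleeve below 0.002 m), for 0.2 s.
At the end, for the whole second after the job is handed in: The fresh cartridge stands in the coupling, upright within 0.1 rad, its tip within 4 mm of the coupling_foot axis and less than 48 mm above the base's top, the sleeve is fully forward (under 2 mm), and the cartridge is released and at rest (all of step 3 and angle between fresh_mid's own z axis and vertical below 0.1 rad and linear speed of fresh below 0.02 m/s and contact force between fresh and the fingers below 0.1 N); the robot touches nothing.
It fails at once if more than 30 N between the cartridge and the coupling (contact force between fresh and coupling above 30 N).
It fails at once if the cartridge is dropped or rammed into the coupling (faster than 0.25 m/s in its mouth) (horizontal distance between fresh_tip and coupling_foot below 0.01 m and z of fresh_tip in the frame of coupling_foot below 0.056 m and linear speed of fresh above 0.25 m/s).
It fails at once if the spent cartridge is moved more than 20 mm (distance of spent_mid from where it was at the start of the episode above 0.02 m).
It fails at once if the drinking glass is moved more than 20 mm (distance of glass_1 from where it was at the start of the episode above 0.02 m).
It also fails if it takes over 64 s, if anything falls off the work surface, if the arm or the gripper's body presses on something with over 40 N, if the wrist force passes 120 N, or if a joint passes its speed limit or range.

ROBOT

A 6-joint arm with a two-finger parallel gripper is mounted at the origin on a cart in front of the work surface, level with it; the furniture and walls round the work are solid. World frame = base frame: x ahead of the robot, y to its left, z up, the work surface at z = 0. Lengths are in m, angles in rad, forces in N, time in s.
With the tool pointing down it reaches from about 0.225 to 0.875 m from the base axis. Payload 3.4 kg.
Tool frame: the origin (TCP) lies between the finger pads; the fingertips stand 19 mm ahead of it and the grasp point (between the pads) is the TCP (manip.tip_reach is the distance from the TCP to the fingertips, in m); z points along the fingers, x is the direction in which the jaws open and shut, and the axes are right-handed (so a half turn about z gives the same grasp; the last joint's range is limited). The gripper opens to 85 mm and grips with 20 to 120 N. Pads are 22 mm wide; open, the fingers measure 114 mm over their backs; the gripper's body (76 mm by 85 mm) begins 54 mm behind the grasp point. The pads swing forward as they close: fully open they stand 13 mm farther back than shut.
Start: joints at [-1.315, 0.276, 1.505, -0, 1.361, -0.121], TCP at [0.212, -0.535, 0.25] pointing down, gripper open.
Joint ranges: [-2.89, 2.89], [-0.75, 2.08], [0.22, 2.7], [-1.18, 4.32], [0.11, 2.71], [-2.7, 2.7]. Speed limits (rad/s): [2.57, 2.57, 3.14, 3.14, 3.14, 3.14].

INTERFACE

Orientations are given as a unit quaternion [w, x, y, z].
In Python, from rig import manip gives the robot as it stands.
- The arm moves only by the tool send_rows, never from a script. Its arguments are lists of equal length, an entry for each row: "delta_pos": the shift along the tool's x, y, z normalised to -1 to 1, where 1 is 40 cm, a list of three; "angular": the turn, a rotation vector about the tool's x, y, z normalised to -1 to 1, where 1 is 0.08 rad, a list of three. A call has 1 to 5 rows; each row shifts and turns the commanded pose from where the row before left it, along the tool's axes as they then stand; what a row does not reach is not made up. A row lasts 1/12 s, in which the tool goes at most 41.7 mm and 7.16 degrees, less where a joint would pass 70% of its speed; a pose out of reach is approached as far as the arm can. A call with a number of a shift or a turn outside -1 to 1 is refused whole. A call with a gripper value outside its range is refused whole. "hand" is the finger opening in mm, from 0 to 85.4, set as the call begins (left out, the last holds). The fingers move at their own pace and stop on an object; "squeeze" is the grip in N (left out, the last holds). Time passes only in rows, so rows that do not move let the fingers close. It gives the time, the measured TCP pose, the force and the opening at its end, in the units of the state.
- manip.get_state(): the state, without advancing time (a new reading comes with each control period).
- manip.get_image(name): name is "scene" or "side" or "wrist"; returns the picture (420x560x3 uint8, blue, green, red); there is no depth.
- manip.calibration(name): a dict with "fx", "fy", "cx", "cy" (pixels), "camera_from_world" (4x4, takes a point from world to camera coordinates). Camera axes: x right, y up, looking along -z (the intrinsics and any distortion apply to the point x, -y, -z); pixel columns grow to the right and rows downward; lengths in m; the calibration is good to about 2 mm. A picture is of the moment at which its call begins: read the wrist's pose just before it. calibration takes no time and is no camera call; for the wrist camera it gives the pose at the moment of the call.
- manip.sign_off(): hands the job in, once; it reports no verdict.
The state is a dict: "clock": time; "qpos": joint angles; "qd": joint speeds; "effort": joint torques, N m; "position": TCP position; "ee_rot": TCP orientation; "contact_force": force on the tool from outside, world axes, zero at the start; "moment": the same for the moment, N m; "width": finger opening in m.
Only numpy, scipy, OpenCV 4.12 (cv2) and the standard library are available. Lean on these libraries where they do the work, as an engineer would, in place of code of your own. Each camera call takes 0.05 s, during which the arm holds its last target.

## Working session

There is one attempt and no reset: what is moved stays moved. The work goes in short steps, Python scripts to look and compute and a tool call to move; the robot and the scene stay as the last step left them, time stands still between calls to the robot, and variables do not carry over. Pictures are saved under pics/ and viewed, and the job is handed in when it is done.

Besides the shell and the picture viewer there is one more tool, called as name(argument=value, ...) on one line, values as JSON. send_rows: Moves the arm, as the interface text tells. Scaled input: -1 to 1 covers 40 cm each way for a shift and 0.08 rad each way for a turn. Its arguments: {"type":"object","properties":{"delta_pos":{"type":"array","items":{"type":"array","items":{"type":"number"}}},"angular":{"type":"array","items":{"type":"array","items":{"type":"number"}}},"hand":{"type":"number"},"squeeze":{"type":"number"}},"required":["delta_pos","angular"]}

```bash
ls -la; mkdir -p pics
python3 - <<'E'
from rig import manip
import cv2
s=manip.get_state()
for k,v in s.items(): print(k,v)
for n in ("scene","side","wrist"):
    c=manip.calibration(n); print(n,{k:(v if k!="camera_from_world" else None) for k,v in c.items()}); print(c["camera_from_world"])
    cv2.imwrite(f"pics/{n}0.png",manip.get_image(n))
E
```

```text
total 12
drwxr-xr-x  3 agent agent 4096 Dec  7 03:35 .
drwxr-xr-x 23 root  root  4096 Dec  7 03:35 ..
drwxr-xr-x  2 agent agent 4096 Dec  7 03:35 pics
clock 0.0
qpos [-1.31502288e+00  2.76620092e-01  1.50619112e+00  7.10854186e-06
  1.36070022e+00 -1.21016204e-01]
qd [-1.25057759e-04 -9.37798559e-04 -8.45154622e-04  6.88319945e-04
  1.56488970e-03 -1.12031513e-06]
effort [ 2.57495798e-03 -4.16764069e+01 -2.45806807e+01  5.08786979e-05
  1.12110190e-02 -4.29723057e-07]
position [ 0.21142009 -0.53416237  0.24940227]
ee_rot [-6.33793957e-04  8.27023151e-01 -5.62167045e-01 -7.20239007e-04]
contact_force [-0.55950512 -0.1953906  -0.04262647]
moment [ 0.00842729 -0.03491837 -0.00801214]
width 0.08547082892099898
scene {'fx': 403.6461534513478, 'fy': 403.6461534513478, 'cx': 282.2535066353091, 'cy': 215.63449875072652, 'camera_from_world': None}
[[-0.74449941 -0.66715774 -0.02492344  0.47683129]
 [ 0.27475749 -0.34020565  0.89931554 -0.19688525]
 [-0.60846442  0.66269199  0.43658949 -0.5968775 ]
 [ 0.          0.          0.          1.        ]]
side {'fx': 402.6997867560844, 'fy': 402.6997867560844, 'cx': 283.98495285578355, 'cy': 213.3560388723409, 'camera_from_world': None}
[[-0.95008903 -0.31177384 -0.01130943  0.54430677]
 [ 0.10525885 -0.35446581  0.9291257  -0.10172356]
 [-0.29368589  0.88156172  0.36959104 -0.8257623 ]
 [ 0.          0.          0.          1.        ]]
wrist {'fx': 355.1319695377826, 'fy': 355.1319695377826, 'cx': 280.34031917368134, 'cy': 203.04604499578198, 'camera_from_world': None}
[[ 0.36748389 -0.93002651 -0.00250757 -0.57484418]
 [ 0.897819    0.35545852 -0.25994284  0.03288563]
 [ 0.24264507  0.09327347  0.96562075 -0.37669425]
 [ 0.          0.          0.          1.        ]]
```

View pics/scene0.png

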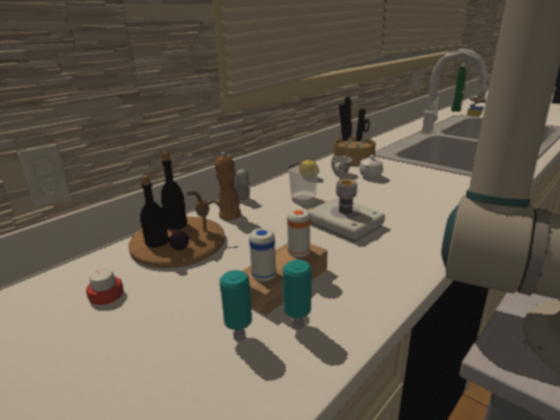

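View pics/side0.png

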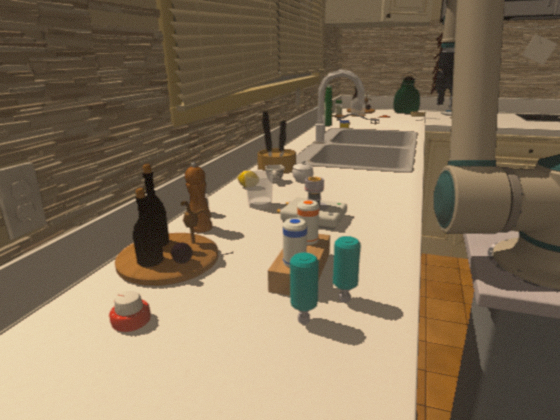

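View pics/wrist0.png

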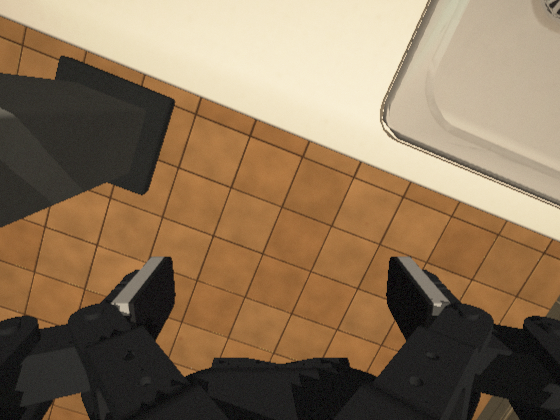

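View crops.

```bash
cat > h.py <<'E'
import numpy as np,cv2
from rig import manip
def pm(n,c=None):
    c=c or manip.calibration(n); return c,np.array(c["camera_from_world"])
def ray(n,uv,c=None):
    c,T=pm(n,c); d=np.array([(uv[0]-c["cx"])/c["fx"],-(uv[1]-c["cy"])/c["fy"],-1.])
    R=T[:3,:3]; return -R.T@T[:3,3], R.T@d
def atz(n,uv,z,c=None):
    o,d=ray(n,uv,c); return o+d*(z-o[2])/d[2]
def proj(n,p,c=None):
    c,T=pm(n,c); q=T[:3,:3]@np.asarray(p)+T[:3,3]
    return np.array([c["cx"]+c["fx"]*q[0]/-q[2],c["cy"]+c["fy"]*q[1]/q[2]])
def tri(obs):
    A=np.zeros((3,3));b=np.zeros(3)
    for o,d in obs:
        d=d/np.linalg.norm(d);M=np.eye(3)-np.outer(d,d);A+=M;b+=M@o
    return np.linalg.solve(A,b)
def toR(q):
    from scipy.spatial.transform import Rotation as Ro
    return Ro.from_quat([q[1],q[2],q[3],q[0]]).as_matrix()
E
python3 - <<'E'
import cv2
a=cv2.imread('pics/scene0.png')[150:350,200:400];b=cv2.imread('pics/side0.png')[160:330,240:400]
cv2.imwrite('pics/c1.png',cv2.resize(a,(800,600)[:1]*1+(600,) if 0 else (600,600),interpolation=cv2.INTER_CUBIC))
cv2.imwrite('pics/c2.png',cv2.resize(b,(560,595),interpolation=cv2.INTER_CUBIC))
E
```

```text
(no output)
```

View pics/c1.png

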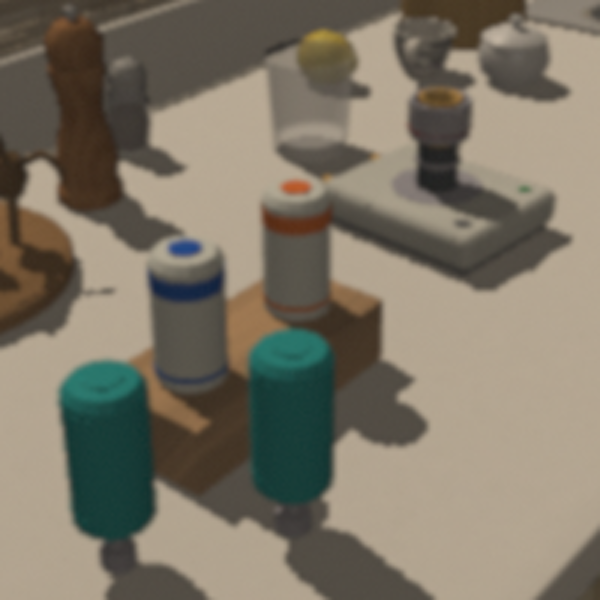

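View pics/c2.png

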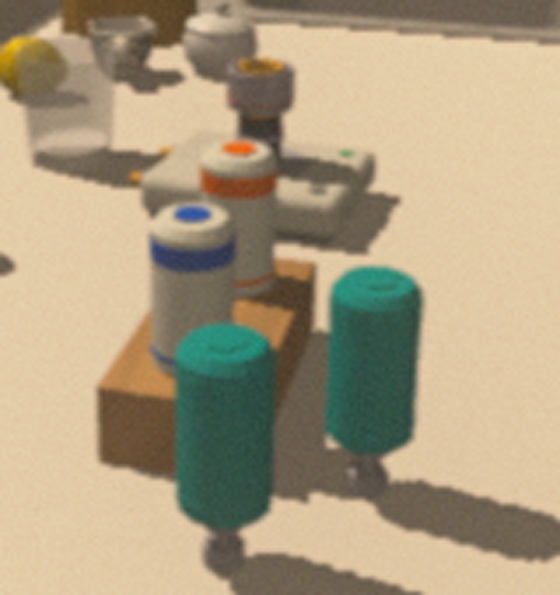

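Run:
```python
from h import *
np.set_printoptions(precision=4,suppress=True)
for n,a,b in [("fresh",(261.7,232.3),(294.9,220.9)),("spent",(298.7,212.3),(308.3,202.3)),("mouth",(346.7,182.3),(314.9,178.9)),("basefoot",(345.5,212),None)]:
    if b: print(n,tri([ray("scene",a),ray("side",b)]))
    for z in (.129,.1,.035): print(z,atz("scene",a,z),atz("side",b,z) if b else "")
# base top corners scene
for p in [(325,178),(405,150),(555,197),(463,265)]:
    print(p,atz("scene",(200+p[0]/3,150+p[1]/3),.035))
for p in [(125,365),(195,430),(210,432),(380,303),(300,288)]:
    print('rack',p,atz("scene",(200+p[0]/3,150+p[1]/3),.045))
print(proj("scene",[0.4,-.3,0]))
for n in("scene","side"): print(n,ray(n,(0,0))[0])
```

```text
fresh [0.4753 0.2311 0.1297]
0.129 [0.4768 0.2297 0.129 ] [0.4755 0.2301 0.129 ]
0.1 [0.5157 0.1919 0.1   ] [0.4954 0.164  0.1   ]
0.035 [0.6031 0.1074 0.035 ] [0.54   0.0157 0.035 ]
spent [0.4772 0.132  0.1297]
0.129 [0.4784 0.1305 0.129 ] [0.4774 0.1307 0.129 ]
0.1 [0.5175 0.0838 0.1   ] [0.4976 0.0542 0.1   ]
0.035 [ 0.6052 -0.0208  0.035 ] [ 0.5427 -0.1174  0.035 ]
mouth [ 0.5191 -0.09    0.1105]
0.129 [ 0.4942 -0.051   0.129 ] [ 0.504  -0.0289  0.129 ]
0.1 [ 0.5348 -0.1141  0.1   ] [ 0.5269 -0.1222  0.1   ]
0.035 [ 0.6257 -0.2556  0.035 ] [ 0.5782 -0.3312  0.035 ]
0.129 [0.4123 0.0757 0.129 ] 
0.1 [0.4455 0.024  0.1   ] 
0.035 [ 0.5198 -0.0918  0.035 ] 
(325, 178) [ 0.5978 -0.0483  0.035 ]
(405, 150) [ 0.58   -0.1343  0.035 ]
(555, 197) [ 0.4379 -0.1323  0.035 ]
(463, 265) [0.4339 0.0036 0.035 ]
rack (125, 365) [0.5129 0.2498 0.045 ]
rack (195, 430) [0.4363 0.2687 0.045 ]
rack (210, 432) [0.4288 0.2647 0.045 ]
rack (380, 303) [0.4382 0.0952 0.045 ]
rack (300, 288) [0.4903 0.1132 0.045 ]
[429.5525 209.7766]
scene [0.0459 0.6467 0.4495]
side [0.2853 0.8616 0.4059]
```

Run:
```python
from h import *
np.set_printoptions(precision=4,suppress=True)
s=manip.get_state(); print(toR(s['ee_rot']))
print('glass foot',atz("scene",(200+312/3,150+142/3),0),atz("side",(240+68/3.5,160+148/3.5),0))
print('decoys foot',[atz("scene",(200+p[0]/3,150+p[1]/3),0) for p in [(118,560),(293,520)]],[atz("side",(240+p[0]/3.5,160+p[1]/3.5),0) for p in [(224,565),(366,487)]])
```

```text
[[ 0.368  -0.9298 -0.0003]
 [-0.9298 -0.368   0.0013]
 [-0.0014 -0.0002 -1.    ]]
glass foot [ 0.7033 -0.1615  0.    ] [ 0.7044 -0.1695  0.    ]
decoys foot [array([0.4326, 0.3338, 0.    ]), array([0.3821, 0.2503, 0.    ])] [array([0.4283, 0.3362, 0.    ]), array([0.3768, 0.2534, 0.    ])]
```

```bash
cat >> h.py <<'E'
def plan(target,yaw_deg,n,s=None,use=None):
    """rows straight to target, tool x to yaw; n rows"""
    s=s or manip.get_state(); R=toR(s['ee_rot']); p=s['position']
    y0=np.arctan2(R[1,0],R[0,0]); dy=(np.radians(yaw_deg)-y0+np.pi)%(2*np.pi)-np.pi
    step=(np.array(target)-p)/n
    out=[];
    for i in range(n):
        y=y0+dy*i/n; Rz=np.array([[np.cos(y),np.sin(y),0],[np.sin(y),-np.cos(y),0],[0,0,-1]])
        out.append(np.round(Rz.T@step/0.4,4).tolist())
    print('turn/row',round(-dy/n/0.08,4)); 
    for i in range(0,n,5): print(out[i:i+5])
E
python3 - <<'E'
from h import *
np.set_printoptions(precision=4,suppress=True)
s=manip.get_state();c,T=pm("wrist");R=toR(s['ee_rot'])
print("cam in tool",R.T@(-T[:3,:3].T@T[:3,3]-s['position'])); print("axes",(T[:3,:3]@R).T)
plan([.50,-.09,.26],-5,15)
E
```

```text
cam in tool [ 0.0011 -0.0659 -0.1213]
axes [[ 1.      0.0003  0.001 ]
 [ 0.0005 -0.9656 -0.2601]
 [ 0.0009  0.2601 -0.9656]]
turn/row -0.9223
[[-0.0512, -0.072, -0.0017], [-0.0457, -0.0755, -0.0017], [-0.04, -0.0787, -0.0017], [-0.0341, -0.0814, -0.0017], [-0.028, -0.0837, -0.0017]]
[[-0.0218, -0.0856, -0.0017], [-0.0154, -0.0869, -0.0017], [-0.009, -0.0878, -0.0017], [-0.0025, -0.0883, -0.0017], [0.0041, -0.0882, -0.0017]]
[[0.0106, -0.0877, -0.0017], [0.017, -0.0866, -0.0017], [0.0233, -0.0852, -0.0017], [0.0295, -0.0832, -0.0017], [0.0356, -0.0808, -0.0017]]
```

Run:
```python
from h import *
np.set_printoptions(precision=3,suppress=True)
print(atz("scene",(430,130),0),atz("side",(320,140),0),tri([ray("scene",(460,52)),ray("side",(343,72))]),tri([ray("scene",(485,95)),ray("side",(364,95))]))
```

```text
[ 0.741 -1.08   0.   ] [ 0.745 -1.102  0.   ] [ 0.612 -0.935  0.329] [ 0.506 -0.918  0.215]
```

Faucet is far away. Go.

send_rows(delta_pos=[[-0.051,-0.072,-0.0017],[-0.0457,-0.0755,-0.0017],[-0.04,-0.0787,-0.0017],[-0.0341,-0.0814,-0.0017],[-0.028,-0.0837,-0.0017]], angular=[[0,0,-0.92],[0,0,-0.92],[0,0,-0.92],[0,0,-0.92],[0,0,-0.92]])

```text
clock: 0.57
position: [0.3082, -0.3852, 0.2534]
ee_rot: [-0.0, 0.916, -0.4, -0.0]
contact_force: [0.9, 0.3, 0.4]
width: 0.0856
```

send_rows(delta_pos=[[-0.0218,-0.0856,-0.0017],[-0.0154,-0.0869,-0.0017],[-0.009,-0.0878,-0.0017],[-0.0025,-0.0883,-0.0017],[0.0041,-0.0882,-0.0017]], angular=[[0,0,-0.92],[0,0,-0.92],[0,0,-0.92],[0,0,-0.92],[0,0,-0.92]])

```text
clock: 0.98
position: [0.4046, -0.237, 0.257]
ee_rot: [-0.0, 0.974, -0.225, -0.0]
contact_force: [0.4, -0.1, 1.3]
width: 0.0858
```

send_rows(delta_pos=[[0.0106,-0.0877,-0.0017],[0.017,-0.0866,-0.0017],[0.0233,-0.0852,-0.0017],[0.0295,-0.0832,-0.0017],[0.0356,-0.0808,-0.0017]], angular=[[0,0,-0.92],[0,0,-0.92],[0,0,-0.92],[0,0,-0.92],[0,0,-0.92]])

```text
clock: 1.4
position: [0.5011, -0.0891, 0.2604]
ee_rot: [0.0, 0.999, -0.043, -0.0]
contact_force: [1.4, -0.5, 0.9]
width: 0.0853
```

send_rows(delta_pos=[[0,0,0],[0,0,0],[0,0,0]], angular=[[0,0,0],[0,0,0],[0,0,0]])

```text
clock: 1.65
position: [0.5002, -0.0909, 0.2601]
ee_rot: [0.0, 0.999, -0.045, -0.001]
contact_force: [0.5, -0.5, 0.1]
width: 0.0853
```

Run:
```python
from h import *
s=manip.get_state();c=manip.calibration("wrist");print(s['clock'],s['position'],s['qpos'],s['contact_force'])
np.save('cw1.npy',c,allow_pickle=True)
cv2.imwrite("pics/w1.png",manip.get_image("wrist"))
```

```text
1.65 [ 0.50022265 -0.09089464  0.26012433] [-3.16066403e-01  1.70178273e-01  1.62297984e+00 -9.13430022e-04
  1.34947546e+00 -2.26211417e-01] [ 0.48238039 -0.48405968  0.14593311]
```

View pics/w1.png

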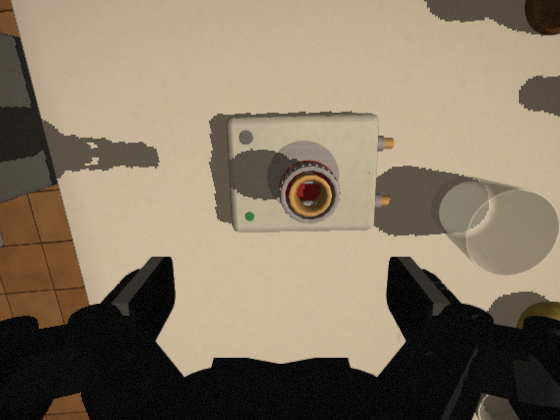

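Run:
```python
import cv2
a=cv2.imread('pics/w1.png')[100:240,210:400]
cv2.imwrite('pics/w1c.png',cv2.resize(a,(760,560),interpolation=cv2.INTER_CUBIC))
```

```text
(no output)
```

View pics/w1c.png

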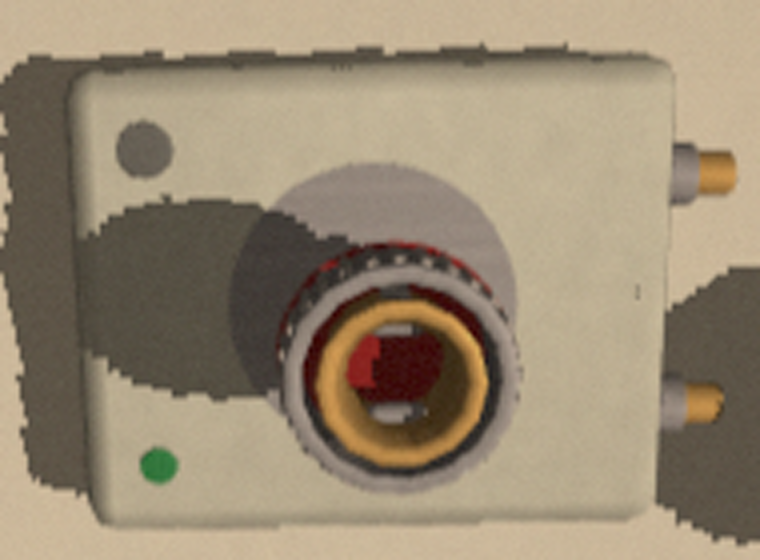

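Run:
```python
from h import *
np.set_printoptions(precision=4,suppress=True)
c=np.load('cw1.npy',allow_pickle=True).item();T=np.array(c["camera_from_world"])
f=lambda p:(210+p[0]/4,100+p[1]/4)
q=[atz("wrist",f(p),.035,c) for p in [(70,64),(672,60),(655,518),(100,524)]]
for p in q: print(p)
ctr=np.mean(q,0);print('foot',ctr, [np.linalg.norm(q[i]-q[(i+1)%4]) for i in range(4)])
d=q[1]-q[0];print('yaw',np.degrees(np.arctan2(d[1],d[0])))
for z in (.093,.1,.105,.111):
    p=atz("wrist",f((402,383)),z,c); print(z,p,'depth',-(T[:3,:3]@p+T[:3,3])[2])
# multi-view
print(tri([ray("wrist",f((402,383)),c),ray("scene",(346.7,182.3)),ray("side",(314.9,178.9))]))
print(tri([ray("wrist",f((402,383)),c),ray("scene",(346.7,182.3))]), tri([ray("wrist",f((402,383)),c),ray("side",(314.9,178.9))]))
```

```text
[ 0.4557 -0.0296  0.035 ]
[ 0.5977 -0.0415  0.035 ]
[ 0.5912 -0.1559  0.035 ]
[ 0.4486 -0.1447  0.035 ]
foot [ 0.5233 -0.0929  0.035 ] [np.float64(0.14252601131951673), np.float64(0.1146038887828023), np.float64(0.1430651767306115), np.float64(0.11537198723190384)]
yaw -4.79420141263282
0.093 [ 0.525  -0.0996  0.093 ] depth 0.2969928124673073
0.1 [ 0.5246 -0.0978  0.1   ] depth 0.2897841208531068
0.105 [ 0.5243 -0.0965  0.105 ] depth 0.2846350554143922
0.111 [ 0.5239 -0.095   0.111 ] depth 0.27845617688793467
[ 0.5225 -0.0959  0.1083]
[ 0.5237 -0.096   0.1082] [ 0.5223 -0.0962  0.1079]
```

Run:
```python
from h import *
plan([.5235,-.095,.15],-5,4)
```

```text
turn/row -0.0111
[[0.0148, 0.0009, 0.0689], [0.0148, 0.0009, 0.0689], [0.0148, 0.0009, 0.0689], [0.0148, 0.001, 0.0689]]
```

send_rows(delta_pos=[[0.0148,0.001,0.069],[0.0148,0.001,0.069],[0.0148,0.001,0.069],[0.0148,0.001,0.069],[0,0,0]], angular=[[0,0,0],[0,0,0],[0,0,0],[0,0,0],[0,0,0]])

```text
clock: 2.12
position: [0.5208, -0.0953, 0.1453]
ee_rot: [-0.001, 0.999, -0.046, -0.005]
contact_force: [-1.8, 1.0, -0.6]
width: 0.085
```

send_rows(delta_pos=[[0,0,0],[0,0,0]], angular=[[0,0,0],[0,0,0]])

```text
clock: 2.28
position: [0.5243, -0.0956, 0.1514]
ee_rot: [0.0, 0.999, -0.046, 0.001]
contact_force: [0.1, 0.1, 0.1]
width: 0.0852
```

Run:
```python
from h import *
s=manip.get_state();c=manip.calibration("wrist");print(s['clock'],s['position'],s['contact_force'])
np.save('cw2.npy',c,allow_pickle=True)
cv2.imwrite("pics/w2.png",manip.get_image("wrist"))
```

```text
2.2833 [ 0.52433272 -0.0956281   0.15136253] [0.13838036 0.11258149 0.09783058]
```

View pics/w2.png

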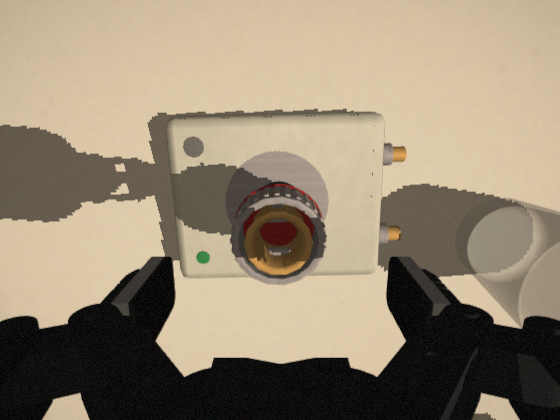

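Run:
```python
import cv2
a=cv2.imread('pics/w2.png')[170:300,200:360]
cv2.imwrite('pics/w2c.png',cv2.resize(a,(720,585),interpolation=cv2.INTER_CUBIC))
```

```text
(no output)
```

View pics/w2c.png

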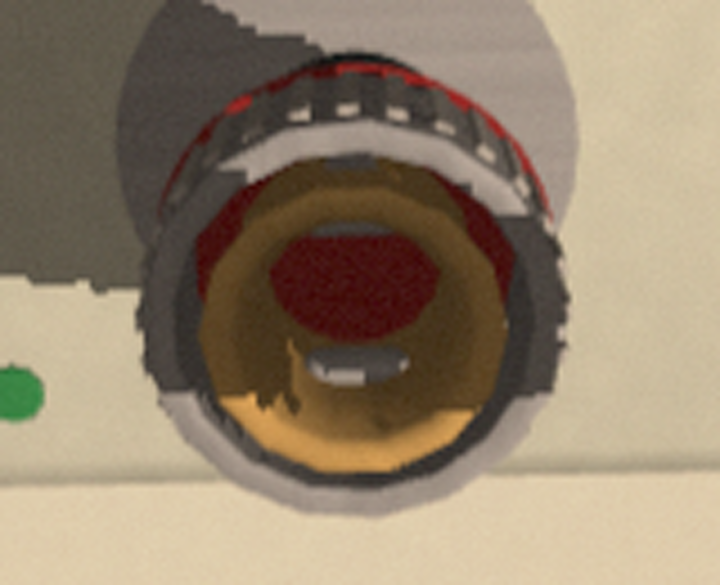

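Run:
```python
from h import *
np.set_printoptions(precision=4,suppress=True)
c=np.load('cw2.npy',allow_pickle=True).item();T=np.array(c["camera_from_world"])
c1=np.load('cw1.npy',allow_pickle=True).item()
a=(278.6,243.3);a1=(210+402/4,100+383/4)
for z in (.1,.105,.108,.111):
    p=atz("wrist",a,z,c); print(z,p,'depth',-(T[:3,:3]@p+T[:3,3])[2])
print(tri([ray("wrist",a,c),ray("wrist",a1,c1),ray("scene",(346.7,182.3)),ray("side",(314.9,178.9))]))
print(tri([ray("wrist",a,c),ray("wrist",a1,c1)]))
q=[atz("wrist",p,.035,c) for p in [(168,116),(384,113),(378,274),(183,278)]]
print(np.mean(q,0),[np.linalg.norm(q[i]-q[(i+1)%4]) for i in range(4)])
for z in(.06,.08,.1): print(proj("wrist",[.5243,-.0956,z],c))
```

```text
0.1 [ 0.5237 -0.0988  0.1   ] depth 0.1844009954316925
0.105 [ 0.5239 -0.0968  0.105 ] depth 0.17905989515059023
0.108 [ 0.524  -0.0956  0.108 ] depth 0.1758552349819288
0.111 [ 0.5241 -0.0945  0.111 ] depth 0.1726505748132674
[ 0.5229 -0.096   0.1081]
[ 0.524  -0.0958  0.1078]
[ 0.5238 -0.0926  0.035 ] [np.float64(0.14027558913749444), np.float64(0.11442242243140124), np.float64(0.14307238226586383), np.float64(0.11560197075177972)]
[279.3592 214.8418]
[279.3043 225.0679]
[279.2378 237.4457]
```

send_rows(delta_pos=[[0,0,0.039],[0,0,0.039],[0,0,0.039],[0,0,0.039],[0,0,0]], angular=[[0,0,0],[0,0,0],[0,0,0],[0,0,0],[0,0,0]], hand=62)

```text
clock: 2.75
position: [0.5231, -0.0945, 0.0872]
ee_rot: [-0.0, 0.999, -0.045, -0.001]
contact_force: [-0.7, 0.2, 0.1]
width: 0.0617
```

send_rows(delta_pos=[[0,0,0],[0,0,0],[0,0,0]], angular=[[0,0,0],[0,0,0],[0,0,0]])

```text
clock: 3.0
position: [0.5252, -0.095, 0.0894]
ee_rot: [0.0, 0.999, -0.045, 0.002]
contact_force: [0.2, -0.4, 0.0]
width: 0.0617
```

send_rows(delta_pos=[[0,0,0],[0,0,0],[0,0,0],[0,0,0],[0,0,0]], angular=[[0,0,0],[0,0,0],[0,0,0],[0,0,0],[0,0,0]], hand=40, squeeze=40)

```text
clock: 3.42
position: [0.5234, -0.0946, 0.0886]
ee_rot: [0.0, 0.999, -0.045, -0.0]
contact_force: [-4.1, -0.0, 6.9]
width: 0.0465
```

send_rows(delta_pos=[[0,0,0],[0,0,0],[0,0,0]], angular=[[0,0,0],[0,0,0],[0,0,0]], squeeze=60)

```text
clock: 3.67
position: [0.5234, -0.0946, 0.0883]
ee_rot: [0.0, 0.999, -0.045, -0.001]
contact_force: [-4.0, -1.0, 6.4]
width: 0.0463
```

Run:
```python
from h import *
s=manip.get_state();print(s['clock'],s['position'],s['contact_force'],s['moment'],s['width'])
cv2.imwrite("pics/w3.png",manip.get_image("wrist"))
```

```text
3.6667 [ 0.52336872 -0.09463266  0.08827351] [-3.99588537 -1.00253413  6.35485689] [-0.0656653   0.61110868  0.17269392] 0.04630568155118313
```

View pics/w3.png

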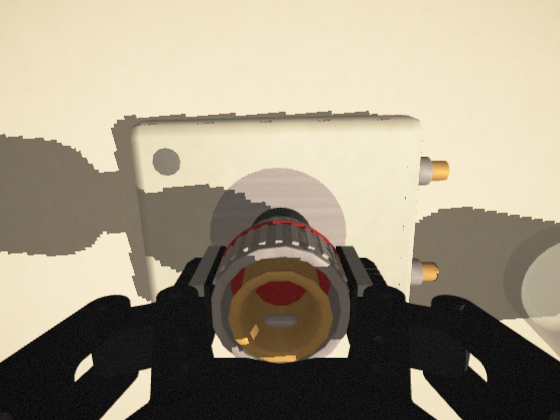

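send_rows(delta_pos=[[0,0,0.0075],[0,0,0.0075],[0,0,0.0075],[0,0,0.005],[0,0,0]], angular=[[0,0,0],[0,0,0],[0,0,0],[0,0,0],[0,0,0]])

```text
clock: 4.13
position: [0.5234, -0.0947, 0.0773]
ee_rot: [0.0, 0.999, -0.045, -0.001]
contact_force: [-4.8, -0.4, 7.6]
width: 0.0459
```

send_rows(delta_pos=[[0,0,0.0025],[0,0,0.0025],[0,0,0]], angular=[[0,0,0],[0,0,0],[0,0,0]])

```text
clock: 4.38
position: [0.5234, -0.0947, 0.0757]
ee_rot: [0.0, 0.999, -0.045, -0.001]
contact_force: [-5.4, -0.3, 9.7]
width: 0.046
```

send_rows(delta_pos=[[0,0,0.0025],[0,0,0],[0,0,0]], angular=[[0,0,0],[0,0,0],[0,0,0]])

```text
clock: 4.63
position: [0.5234, -0.0947, 0.0756]
ee_rot: [0.0, 0.999, -0.045, -0.0]
contact_force: [-6.4, -0.2, 14.9]
width: 0.0457
```

send_rows(delta_pos=[[0,0,0.0025],[0,0,0],[0,0,0]], angular=[[0,0,0],[0,0,0],[0,0,0]])

```text
clock: 4.88
position: [0.5234, -0.0947, 0.0756]
ee_rot: [0.0, 0.999, -0.045, -0.0]
contact_force: [-8.0, 0.4, 22.3]
width: 0.0464
```

Run:
```python
from h import *
s=manip.get_state();print(s['clock'],s['position'],s['contact_force'],s['moment'],s['width'])
cv2.imwrite("pics/w4.png",manip.get_image("wrist"))
```

```text
4.8833 [ 0.52340527 -0.09468075  0.07556774] [-8.00497173  0.38678888 22.29592587] [0.11355248 1.38782271 0.13743949] 0.046435327181932655
```

View pics/w4.png

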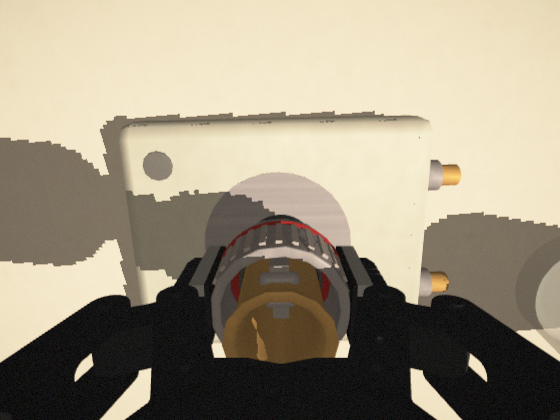

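send_rows(delta_pos=[[0,0,-0.003],[0,0,-0.003],[0,0,0],[0,0,0]], angular=[[0,0,0],[0,0,0],[0,0,0],[0,0,0]])

```text
clock: 5.27
position: [0.5234, -0.0947, 0.0763]
ee_rot: [0.0, 0.999, -0.045, -0.0]
contact_force: [-4.8, -0.1, 9.7]
width: 0.0461
```

send_rows(delta_pos=[[0,0,0],[0,0,0],[0,0,0],[0,0,0],[0,0,0]], angular=[[0,0,0],[0,0,0],[0,0,0],[0,0,0],[0,0,0]], hand=65)

```text
clock: 5.68
position: [0.5243, -0.0946, 0.0749]
ee_rot: [-0.0, 0.999, -0.045, 0.0]
contact_force: [-0.4, 0.5, 0.4]
width: 0.0653
```

Run:
```python
from h import *
s=manip.get_state();print(s['clock'],s['position'],s['contact_force'],s['moment'],s['width'])
cv2.imwrite("pics/w5.png",manip.get_image("wrist"))
```

```text
5.6833 [ 0.52429746 -0.09456039  0.07490006] [-0.39668667  0.4724675   0.38895083] [0.01390875 0.01946189 0.02407351] 0.06529397826203848
```

View pics/w5.png

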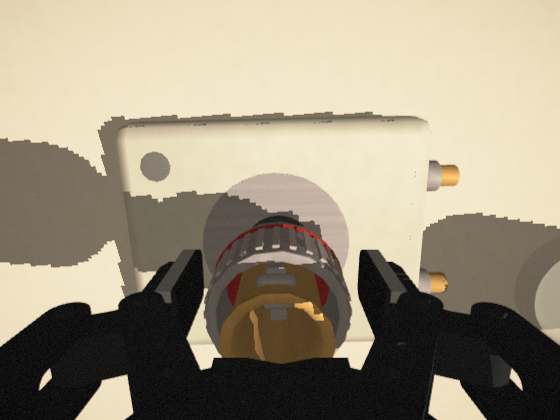

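send_rows(delta_pos=[[0,0,-0.05],[0,0,-0.1],[0,0,-0.1],[0,0,-0.1],[0,0,-0.07]], angular=[[0,0,0],[0,0,0],[0,0,0],[0,0,0],[0,0,0]])

```text
clock: 6.15
position: [0.5251, -0.0948, 0.2468]
ee_rot: [0.001, 0.999, -0.045, 0.002]
contact_force: [0.9, 1.2, 1.4]
width: 0.0653
```

Run:
```python
from h import *
plan([.472,.228,.26],28,10)
```

```text
turn/row -0.7233
[[-0.0205, -0.0792, -0.0033], [-0.0159, -0.0802, -0.0033], [-0.0112, -0.081, -0.0033], [-0.0065, -0.0815, -0.0033], [-0.0018, -0.0818, -0.0033]]
[[0.003, -0.0817, -0.0033], [0.0077, -0.0814, -0.0033], [0.0124, -0.0808, -0.0033], [0.017, -0.08, -0.0033], [0.0216, -0.0789, -0.0033]]
```

send_rows(delta_pos=[[-0.0205,-0.0792,-0.003],[-0.0159,-0.0802,-0.003],[-0.0112,-0.081,-0.003],[-0.0065,-0.0815,-0.003],[-0.0018,-0.0818,-0.003]], angular=[[0,0,-0.72],[0,0,-0.72],[0,0,-0.72],[0,0,-0.72],[0,0,-0.72]])

```text
clock: 6.57
position: [0.4971, 0.0682, 0.2492]
ee_rot: [-0.0, 0.995, 0.1, 0.0]
contact_force: [1.2, 0.4, -0.3]
width: 0.0651
```

send_rows(delta_pos=[[0.003,-0.0817,-0.003],[0.0077,-0.0814,-0.003],[0.0124,-0.0808,-0.003],[0.017,-0.08,-0.003],[0.0216,-0.0789,-0.003]], angular=[[0,0,-0.72],[0,0,-0.72],[0,0,-0.72],[0,0,-0.72],[0,0,-0.72]])

```text
clock: 6.98
position: [0.4708, 0.2298, 0.255]
ee_rot: [0.0, 0.97, 0.242, 0.0]
contact_force: [0.1, -1.3, 0.1]
width: 0.0646
```

send_rows(delta_pos=[[0,0,0],[0,0,0],[0,0,0]], angular=[[0,0,0],[0,0,0],[0,0,0]])

```text
clock: 7.23
position: [0.4712, 0.2279, 0.2548]
ee_rot: [0.001, 0.971, 0.241, -0.0]
contact_force: [-1.0, -0.2, 1.4]
width: 0.065
```

Run:
```python
from h import *
s=manip.get_state();c=manip.calibration("wrist");print(s['clock'],s['position'],s['contact_force'])
np.save('cw6.npy',c,allow_pickle=True)
im=manip.get_image("wrist");cv2.imwrite("pics/w6.png",im)
cv2.imwrite("pics/s6.png",manip.get_image("scene"))
```

```text
7.2333 [0.47123388 0.22790002 0.2547537 ] [-1.02303717 -0.22565995  1.40632659]
```

View pics/w6.png

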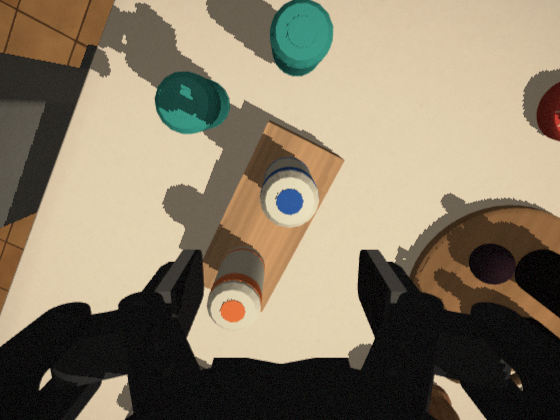

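View pics/s6.png

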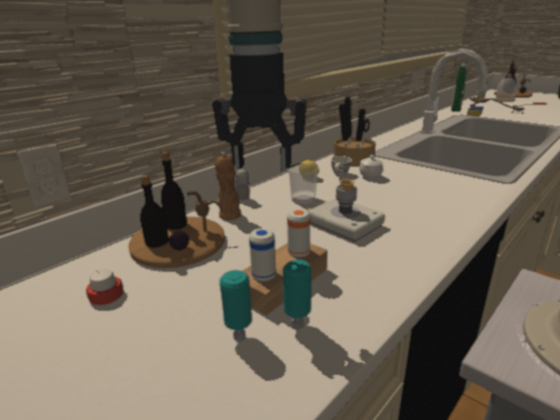

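Run:
```python
from h import *
np.set_printoptions(precision=4,suppress=True)
im=cv2.imread('pics/w6.png');cv2.imwrite('pics/w6c.png',cv2.resize(im[140:340,190:350],(480,600),interpolation=cv2.INTER_CUBIC))
c=np.load('cw6.npy',allow_pickle=True).item()
hsv=cv2.cvtColor(im,cv2.COLOR_BGR2HSV)
m=cv2.inRange(hsv,(105,120,90),(125,255,255)); m[:185]=0
n,l,st,ce=cv2.connectedComponentsWithStats(m); i=1+st[1:,4].argmax(); print(st[i],ce[i])
p=atz("wrist",ce[i],.129,c);print('fresh',p,'spent',atz("wrist",(232.5,310),.129,c))
print(tri([ray("wrist",ce[i],c),ray("scene",(261.7,232.3)),ray("side",(294.9,220.9))]))
plan([p[0],p[1],.15],28,4)
```

```text
[277 189  26  25 507] [289.1755 201.215 ]
fresh [0.477  0.2305 0.129 ] spent [0.4794 0.1319 0.129 ]
[0.4762 0.2303 0.1292]
turn/row -0.0134
[[0.004, -0.0002, 0.0655], [0.004, -0.0002, 0.0655], [0.004, -0.0002, 0.0655], [0.004, -0.0002, 0.0655]]
```

View pics/w6c.png

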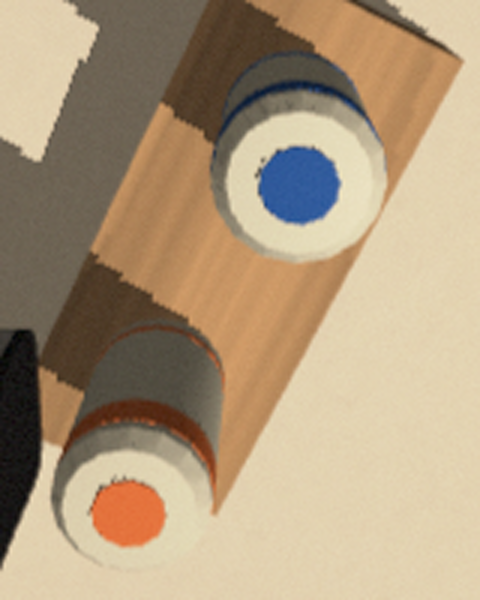

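send_rows(delta_pos=[[0.004,0,0.065],[0.004,0,0.065],[0.004,0,0.065],[0.0035,0,0.06],[0,0,0]], angular=[[0,0,0],[0,0,0],[0,0,0],[0,0,0],[0,0,0]], hand=75)

```text
clock: 7.75
position: [0.4742, 0.2287, 0.1487]
ee_rot: [0.001, 0.971, 0.239, -0.005]
contact_force: [-0.5, -1.2, 0.5]
width: 0.0752
```

send_rows(delta_pos=[[0,0,0],[0,0,0],[0,0,0]], angular=[[0,0,0],[0,0,0],[0,0,0]])

```text
clock: 8.0
position: [0.4782, 0.2311, 0.1549]
ee_rot: [-0.0, 0.971, 0.24, 0.002]
contact_force: [-0.4, -0.4, 0.4]
width: 0.0751
```

Run:
```python
from h import *
s=manip.get_state();c=manip.calibration("wrist");print(s['clock'],s['position'],s['contact_force'])
print(proj("wrist",[.4766,.2304,.129],c))
im=manip.get_image("wrist");cv2.imwrite("pics/w7.png",im)
hsv=cv2.cvtColor(im,cv2.COLOR_BGR2HSV)
m=cv2.inRange(hsv,(105,120,60),(125,255,255))
n,l,st,ce=cv2.connectedComponentsWithStats(m); i=1+st[1:,4].argmax(); print(st[i],ce[i],atz("wrist",ce[i],.129,c))
plan([.4766,.2304,.09],28,4)
```

```text
8.0 [0.47822281 0.23106028 0.15488941] [-0.36314125 -0.41279872  0.39336985]
[276.28165899 256.9953872 ]
[ 257  237   42   40 1286] [277.30404355 256.71617418] [0.47694254 0.23073196 0.129     ]
turn/row -0.0103
[[-0.0011, 0.0, 0.0406], [-0.0011, 0.0, 0.0406], [-0.0011, 0.0, 0.0406], [-0.0011, 0.0, 0.0406]]
```

View pics/w7.png

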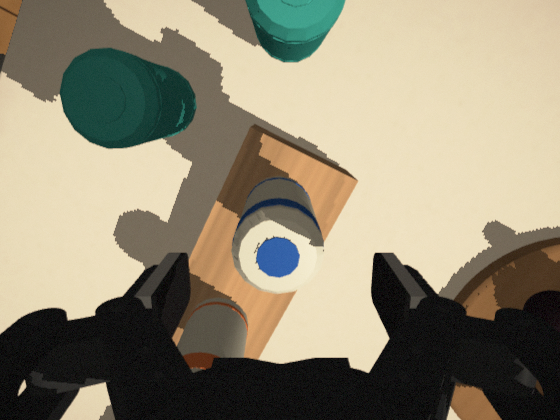

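send_rows(delta_pos=[[-0.001,0,0.04],[-0.001,0,0.04],[-0.001,0,0.04],[0,0,0.03],[0,0,0.012]], angular=[[0,0,0],[0,0,0],[0,0,0],[0,0,0],[0,0,0]])

```text
clock: 8.47
position: [0.4755, 0.2305, 0.0879]
ee_rot: [0.0, 0.971, 0.241, -0.0]
contact_force: [-0.2, -0.0, 0.4]
width: 0.075
```

send_rows(delta_pos=[[0,0,0],[0,0,0],[0,0,0],[0,0,0]], angular=[[0,0,0],[0,0,0],[0,0,0],[0,0,0]])

```text
clock: 8.8
position: [0.4766, 0.2309, 0.0894]
ee_rot: [-0.0, 0.971, 0.241, 0.001]
contact_force: [0.5, -0.1, -0.2]
width: 0.075
```

send_rows(delta_pos=[[0,0,0],[0,0,0],[0,0,0],[0,0,0],[0,0,0]], angular=[[0,0,0],[0,0,0],[0,0,0],[0,0,0],[0,0,0]], hand=36, squeeze=40)

```text
clock: 9.22
position: [0.4762, 0.2308, 0.0889]
ee_rot: [-0.0, 0.971, 0.241, 0.001]
contact_force: [-0.6, 0.7, 5.1]
width: 0.0432
```

send_rows(delta_pos=[[0,0,0],[0,0,0],[0,0,0],[0,0,0]], angular=[[0,0,0],[0,0,0],[0,0,0],[0,0,0]])

```text
clock: 9.55
position: [0.4762, 0.2308, 0.0889]
ee_rot: [-0.0, 0.971, 0.241, 0.001]
contact_force: [0.0, -0.3, 6.1]
width: 0.0432
```

Run:
```python
from h import *
s=manip.get_state();print(s['clock'],s['position'],s['contact_force'],s['moment'],s['width'])
print(toR(s['ee_rot']))
cv2.imwrite("pics/w8.png",manip.get_image("wrist"))
```

```text
9.55 [0.4762303  0.23077516 0.08887959] [ 0.01508854 -0.32606735  6.11104424] [-0.01854912  0.0983991   0.04527418] 0.04317856427006087
[[ 8.84203697e-01  4.67100051e-01  1.16799051e-03]
 [ 4.67099999e-01 -8.84204433e-01  3.33614005e-04]
 [ 1.18857351e-03  2.50585631e-04 -9.99999262e-01]]
```

View pics/w8.png

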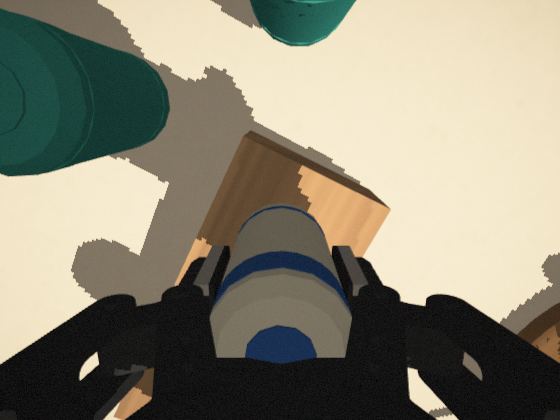

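send_rows(delta_pos=[[0,0,-0.02],[0,0,-0.05],[0,0,-0.08],[0,0,-0.09],[0,0,-0.09]], angular=[[0,0,0],[0,0,0],[0,0,0],[0,0,0],[0,0,0]], squeeze=50)

```text
clock: 10.02
position: [0.4745, 0.2301, 0.2207]
ee_rot: [0.0, 0.971, 0.241, -0.002]
contact_force: [0.5, 1.0, -2.6]
width: 0.0429
```

send_rows(delta_pos=[[0,0,-0.06],[0,0,-0.02],[0,0,0]], angular=[[0,0,0],[0,0,0],[0,0,0]])

```text
clock: 10.27
position: [0.4765, 0.2308, 0.254]
ee_rot: [-0.0, 0.971, 0.241, 0.002]
contact_force: [-0.5, -0.3, -1.9]
width: 0.0425
```

Run:
```python
from h import *
s=manip.get_state();print(s['clock'],s['position'],s['contact_force'],s['width'])
plan([.5234,-.095,.25],-5,15)
```

```text
10.2667 [0.47647654 0.23083872 0.25404681] [-0.51686946 -0.29697272 -1.94163202] 0.04251668556841247
turn/row 0.4777
[[-0.0185, 0.0517, 0.0007], [-0.0165, 0.0523, 0.0007], [-0.0145, 0.0529, 0.0007], [-0.0124, 0.0534, 0.0007], [-0.0104, 0.0539, 0.0007]]
[[-0.0083, 0.0542, 0.0007], [-0.0062, 0.0545, 0.0007], [-0.0041, 0.0547, 0.0007], [-0.002, 0.0548, 0.0007], [0.0001, 0.0549, 0.0007]]
[[0.0022, 0.0548, 0.0007], [0.0042, 0.0547, 0.0007], [0.0063, 0.0545, 0.0007], [0.0084, 0.0542, 0.0007], [0.0105, 0.0539, 0.0007]]
```

send_rows(delta_pos=[[-0.0185,0.0517,0.0007],[-0.0165,0.0523,0.0007],[-0.0145,0.0529,0.0007],[-0.0124,0.0534,0.0007],[-0.0104,0.0539,0.0007]], angular=[[0,0,0.477],[0,0,0.477],[0,0,0.477],[0,0,0.477],[0,0,0.477]])

```text
clock: 10.68
position: [0.4896, 0.1209, 0.2477]
ee_rot: [-0.0, 0.989, 0.146, -0.003]
contact_force: [-0.7, 0.4, -2.9]
width: 0.0428
```

send_rows(delta_pos=[[-0.0083,0.0542,0.0007],[-0.0062,0.0545,0.0007],[-0.0041,0.0547,0.0007],[-0.002,0.0548,0.0007],[0.0001,0.0549,0.0007]], angular=[[0,0,0.477],[0,0,0.477],[0,0,0.477],[0,0,0.477],[0,0,0.477]])

```text
clock: 11.1
position: [0.5054, 0.0125, 0.2464]
ee_rot: [-0.0, 0.999, 0.051, -0.003]
contact_force: [-0.0, 0.1, -1.5]
width: 0.0429
```

send_rows(delta_pos=[[0.0022,0.0548,0.0007],[0.0042,0.0547,0.0007],[0.0063,0.0545,0.0007],[0.0084,0.0542,0.0007],[0.0105,0.0539,0.0007]], angular=[[0,0,0.477],[0,0,0.477],[0,0,0.477],[0,0,0.477],[0,0,0.477]])

```text
clock: 11.52
position: [0.5211, -0.0958, 0.2448]
ee_rot: [-0.001, 0.999, -0.044, -0.003]
contact_force: [0.5, 0.3, -2.8]
width: 0.0432
```

send_rows(delta_pos=[[0,0,0],[0,0,0],[0,0,0],[0,0,0],[0,0,0]], angular=[[0,0,0],[0,0,0],[0,0,0],[0,0,0],[0,0,0]])

```text
clock: 11.93
position: [0.5223, -0.0942, 0.2474]
ee_rot: [-0.0, 0.999, -0.043, -0.001]
contact_force: [0.2, 0.7, -2.8]
width: 0.0429
```

Run:
```python
from h import *
s=manip.get_state();print(s['clock'],s['position'],s['contact_force'],s['moment'],s['width']);print(toR(s['ee_rot']))
for n in("scene","side"):
    im=manip.get_image(n);cv2.imwrite(f"pics/{n}9.png",im)
    x0,y0=(290,80) if n=="scene" else (260,80)
    cv2.imwrite(f"pics/{n}9c.png",cv2.resize(im[y0:y0+160,x0:x0+130],(585,720)[:2] if 0 else (487,600),interpolation=cv2.INTER_CUBIC))
plan([.5234,-.095,.195],-5,3)
```

```text
11.9333 [ 0.52229996 -0.09420355  0.24744737] [ 0.18098199  0.71990517 -2.79513367] [0.01420868 0.01003081 0.00144802] 0.04291521110509201
[[ 9.96373196e-01 -8.50805551e-02 -1.32393392e-03]
 [-8.50797529e-02 -9.96373932e-01  6.51036441e-04]
 [-1.37452379e-03 -5.36035288e-04 -9.99998912e-01]]
turn/row 0.0086
[[0.0007, 0.0005, 0.0441], [0.0007, 0.0005, 0.0441], [0.0007, 0.0005, 0.0441]]
```

View pics/scene9c.png

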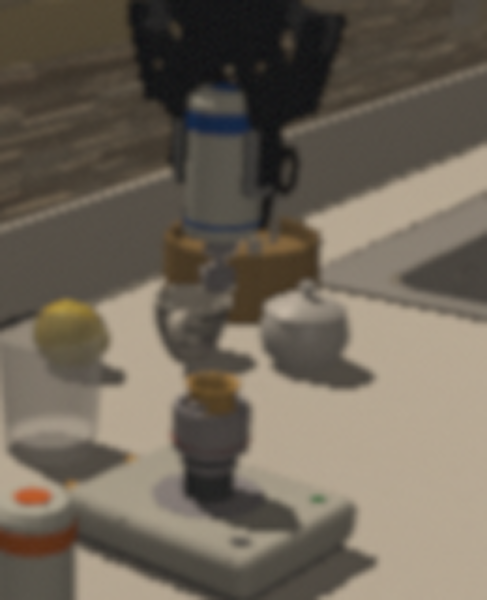

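View pics/side9c.png

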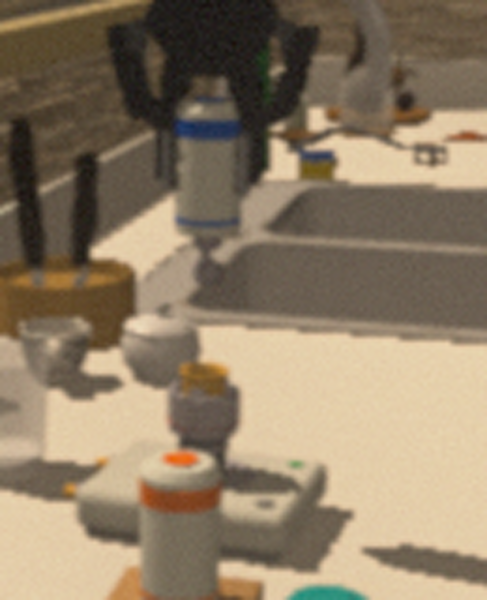

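send_rows(delta_pos=[[0.001,0.0005,0.04],[0.001,0.0005,0.04],[0.0007,0.0005,0.035],[0,0,0.01],[0,0,0]], angular=[[0,0,0],[0,0,0],[0,0,0],[0,0,0],[0,0,0]])

```text
clock: 12.45
position: [0.523, -0.0952, 0.1971]
ee_rot: [-0.0, 0.999, -0.043, -0.001]
contact_force: [-0.9, 0.7, -2.5]
width: 0.043
```

send_rows(delta_pos=[[0,0,0],[0,0,0],[0,0,0],[0,0,0],[0,0,0]], angular=[[0,0,0],[0,0,0],[0,0,0],[0,0,0],[0,0,0]])

```text
clock: 12.87
position: [0.5241, -0.096, 0.1987]
ee_rot: [0.0, 0.999, -0.043, 0.001]
contact_force: [0.6, 0.1, -2.0]
width: 0.0428
```

Run:
```python
from h import *
s=manip.get_state();print(s['clock'],s['position'],s['contact_force'],s['moment'],s['width']);print(toR(s['ee_rot'])[2])
for n in("scene","side"):
    im=manip.get_image(n)
    x0,y0=(310,120) if n=="scene" else (280,120)
    cv2.imwrite(f"pics/{n}10c.png",cv2.resize(im[y0:y0+100,x0:x0+70],(420,600),interpolation=cv2.INTER_CUBIC))
```

```text
12.8667 [ 0.52410482 -0.0959769   0.19868397] [ 0.60063714  0.10729284 -2.0460119 ] [0.04609389 0.00179986 0.06519391] 0.042793944821125106
[ 1.14043797e-03  3.55495192e-04 -9.99999287e-01]
```

View pics/scene10c.png

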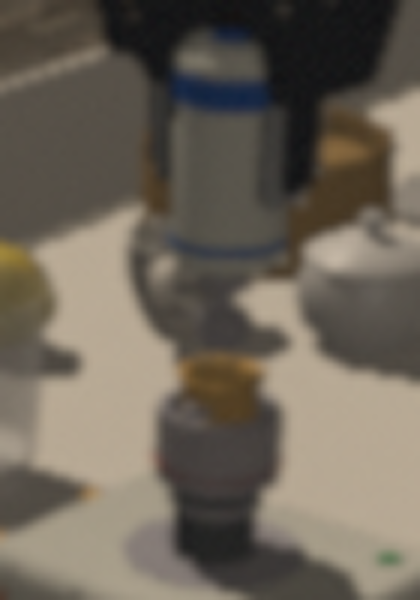

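View pics/side10c.png

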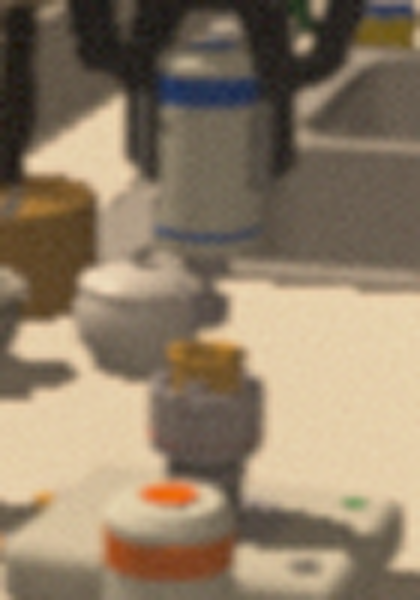

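send_rows(delta_pos=[[-0.001,-0.001,0.01],[0,0,0.01],[0,0,0.01],[0,0,0.01],[0,0,0]], angular=[[0,0,0],[0,0,0],[0,0,0],[0,0,0],[0,0,0]])

```text
clock: 13.38
position: [0.5227, -0.0952, 0.1808]
ee_rot: [-0.0, 0.999, -0.043, -0.001]
contact_force: [-0.6, 0.1, -3.5]
width: 0.0432
```

send_rows(delta_pos=[[0,0,0.0075],[0,0,0],[0,0,0]], angular=[[0,0,0],[0,0,0],[0,0,0]])

```text
clock: 13.63
position: [0.5234, -0.0955, 0.1789]
ee_rot: [-0.0, 0.999, -0.043, -0.0]
contact_force: [0.2, -0.5, -2.5]
width: 0.043
```

Run:
```python
from h import *
s=manip.get_state();print(s['clock'],s['position'],s['contact_force'],s['moment'],s['width']);print(toR(s['ee_rot'])[2])
```

```text
13.6333 [ 0.52342894 -0.09545526  0.17894049] [ 0.23094348 -0.52991111 -2.46386649] [-0.03097612  0.00461538 -0.02328912] 0.043013687101202555
[-2.49559002e-04 -6.05909694e-06 -9.99999969e-01]
```

send_rows(delta_pos=[[0,0,0.0075],[0,0,0.0075],[0,0,0.0075],[0,0,0]], angular=[[0,0,0],[0,0,0],[0,0,0],[0,0,0]])

```text
clock: 13.97
position: [0.523, -0.0953, 0.1693]
ee_rot: [-0.0, 0.999, -0.043, -0.001]
contact_force: [0.0, 0.7, -2.0]
width: 0.0428
```

send_rows(delta_pos=[[0,0,0.005],[0,0,0.005],[0,0,0.005],[0,0,0]], angular=[[0,0,0],[0,0,0],[0,0,0],[0,0,0]])

```text
clock: 14.3
position: [0.5232, -0.0954, 0.1636]
ee_rot: [0.0, 0.999, -0.043, -0.0]
contact_force: [0.1, -0.3, -2.0]
width: 0.0432
```

send_rows(delta_pos=[[0,0,0.005],[0,0,0.005],[0,0,0]], angular=[[0,0,0],[0,0,0],[0,0,0]])

```text
clock: 14.55
position: [0.5236, -0.0955, 0.1603]
ee_rot: [0.0, 0.999, -0.043, 0.0]
contact_force: [-0.3, 0.3, -0.4]
width: 0.0428
```

send_rows(delta_pos=[[0,0,0.005],[0,0,0],[0,0,0]], angular=[[0,0,0],[0,0,0],[0,0,0]])

```text
clock: 14.8
position: [0.5236, -0.0956, 0.1593]
ee_rot: [0.0, 0.999, -0.043, 0.001]
contact_force: [-1.5, 1.0, 5.3]
width: 0.0431
```

send_rows(delta_pos=[[0,0,0.0025],[0,0,0],[0,0,0]], angular=[[0,0,0],[0,0,0],[0,0,0]])

```text
clock: 15.05
position: [0.5236, -0.0955, 0.1589]
ee_rot: [0.0, 0.999, -0.043, 0.001]
contact_force: [-2.8, 2.1, 8.6]
width: 0.0432
```

send_rows(delta_pos=[[0,0,0.0025],[0,0,0],[0,0,0]], angular=[[0,0,0],[0,0,0],[0,0,0]])

```text
clock: 15.3
position: [0.5237, -0.0955, 0.1581]
ee_rot: [0.0, 0.999, -0.043, 0.001]
contact_force: [-2.7, 1.0, 9.6]
width: 0.0433
```

Run:
```python
from h import *
s=manip.get_state();print(s['clock'],s['position'],s['contact_force'],s['moment'],s['width']);print(toR(s['ee_rot'])[2])
```

```text
15.3 [ 0.52367142 -0.09553994  0.1580967 ] [-2.71543364  0.97442838  9.55708698] [0.23400848 0.66593957 0.0095235 ] 0.04329474122082473
[ 1.59110210e-03  5.63019317e-04 -9.99998576e-01]
```

send_rows(delta_pos=[[-0.001,0,0.0025],[0,0,0],[0,0,0]], angular=[[0,0,0],[0,0,0],[0,0,0]])

```text
clock: 15.55
position: [0.5236, -0.0955, 0.1574]
ee_rot: [0.0, 0.999, -0.043, 0.001]
contact_force: [-2.0, 0.5, 11.6]
width: 0.0429
```

send_rows(delta_pos=[[0,0,0.0025],[0,0,0],[0,0,0]], angular=[[0,0,0],[0,0,0],[0,0,0]])

```text
clock: 15.8
position: [0.5237, -0.0954, 0.1562]
ee_rot: [0.0, 0.999, -0.043, 0.001]
contact_force: [-2.4, 1.8, 10.4]
width: 0.0432
```

send_rows(delta_pos=[[0,0,0.0015],[0,0,0],[0,0,0]], angular=[[0,0,0],[0,0,0],[0,0,0]])

```text
clock: 16.05
position: [0.5237, -0.0955, 0.1557]
ee_rot: [0.0, 0.999, -0.043, 0.001]
contact_force: [-2.9, 0.8, 10.5]
width: 0.0432
```

Run:
```python
from h import *
s=manip.get_state();print(s['clock'],s['position'],s['contact_force'],s['moment'],s['width'])
for n in("scene","side"):
    im=manip.get_image(n)
    x0,y0=(310,120) if n=="scene" else (280,120)
    cv2.imwrite(f"pics/{n}11c.png",cv2.resize(im[y0:y0+100,x0:x0+70],(420,600),interpolation=cv2.INTER_CUBIC))
a=np.hstack([cv2.imread(f"pics/{n}11c.png") for n in("scene","side")]);cv2.imwrite("pics/11.png",cv2.resize(a,(800,571)))
```

```text
16.05 [ 0.52370573 -0.09545046  0.15567841] [-2.85437668  0.80267652 10.47646946] [ 0.30854395  0.56191967 -0.00117944] 0.043244330630046325
```

View pics/11.png

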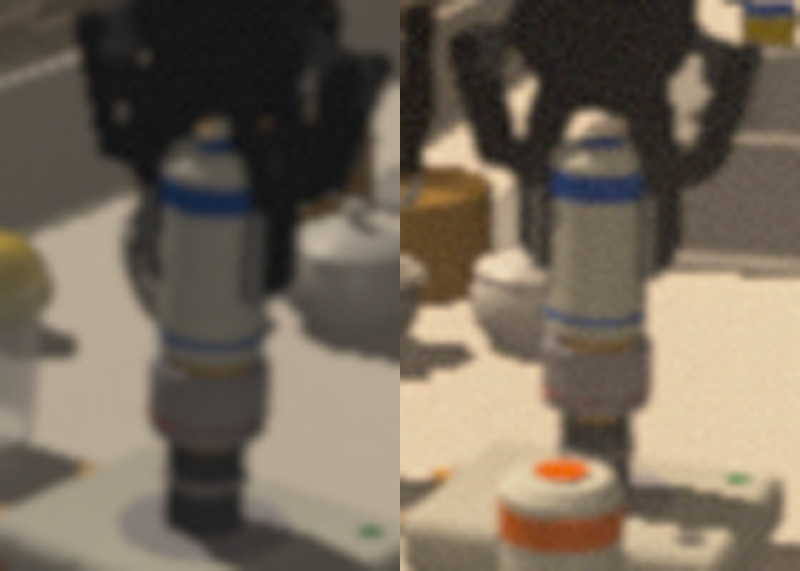

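Run:
```python
from h import *
im=manip.get_image("scene");cv2.imwrite("pics/scene12.png",im)
im2=manip.get_image("side");cv2.imwrite("pics/side12.png",im2)
L=[cv2.imread("pics/scene0.png"),cv2.imread("pics/scene9.png"),im]
M=[cv2.imread("pics/side0.png"),cv2.imread("pics/side9.png"),im2]
r=np.hstack([cv2.resize(a[172:222,330:363],(264,400),interpolation=cv2.INTER_CUBIC) for a in L])
cv2.imwrite("pics/12a.png",r)
r=np.hstack([cv2.resize(a[170:220,298:331],(264,400),interpolation=cv2.INTER_CUBIC) for a in M])
cv2.imwrite("pics/12b.png",r)
```

```text
(no output)
```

View pics/12a.png

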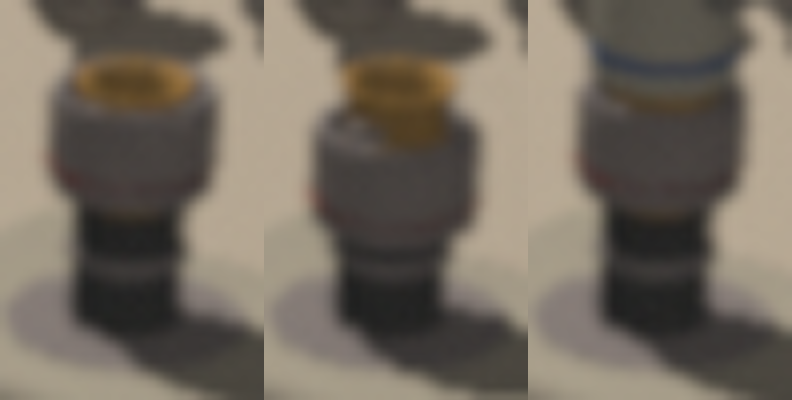

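View pics/12b.png

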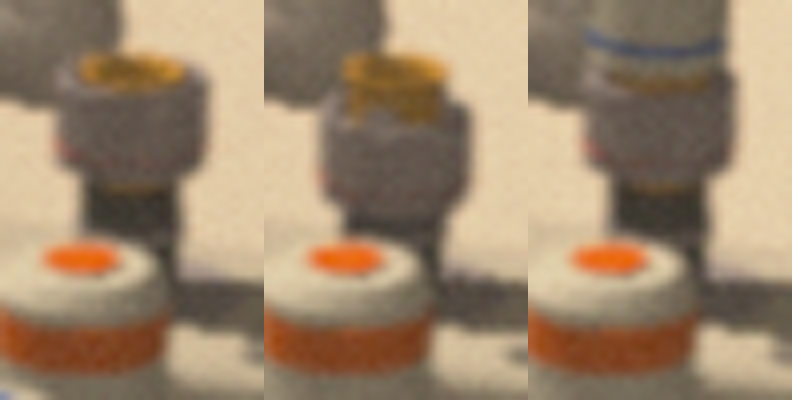

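send_rows(delta_pos=[[0,0,-0.0025],[0,0,-0.0015],[0,0,0],[0,0,0]], angular=[[0,0,0],[0,0,0],[0,0,0],[0,0,0]])

```text
clock: 16.58
position: [0.5237, -0.0954, 0.1563]
ee_rot: [0.0, 0.999, -0.043, 0.001]
contact_force: [-1.7, 1.2, 7.2]
width: 0.0427
```

send_rows(delta_pos=[[0,0,0],[0,0,0],[0,0,0],[0,0,0],[0,0,0]], angular=[[0,0,0],[0,0,0],[0,0,0],[0,0,0],[0,0,0]], hand=75)

```text
clock: 17.0
position: [0.523, -0.0955, 0.1548]
ee_rot: [0.0, 0.999, -0.043, -0.0]
contact_force: [0.5, 0.0, 0.1]
width: 0.0749
```

send_rows(delta_pos=[[0,0,-0.02],[0,0,-0.05],[0,0,-0.08],[0,0,-0.08],[0,0,-0.05]], angular=[[0,0,0],[0,0,0],[0,0,0],[0,0,0],[0,0,0]])

```text
clock: 17.42
position: [0.5241, -0.0957, 0.2708]
ee_rot: [0.001, 0.999, -0.043, 0.002]
contact_force: [0.3, -0.3, 0.6]
width: 0.0753
```

send_rows(delta_pos=[[0,0,0],[0,0,0],[0,0,0],[0,0,0]], angular=[[0,0,0],[0,0,0],[0,0,0],[0,0,0]])

```text
clock: 17.75
position: [0.5222, -0.0951, 0.2657]
ee_rot: [-0.0, 0.999, -0.043, -0.001]
contact_force: [-0.0, 0.1, 0.4]
width: 0.0751
```

Run:
```python
from h import *
s=manip.get_state();print(s['clock'],s['position'],s['contact_force'])
L=[]
for n,x,y in(("scene",300,120),("side",270,120)):
    L.append(cv2.resize(manip.get_image(n)[y:y+120,x:x+80],(400,600),interpolation=cv2.INTER_CUBIC))
cv2.imwrite("pics/13.png",np.hstack(L)); cv2.imwrite("pics/w13.png",manip.get_image("wrist"))
```

```text
17.75 [ 0.52215835 -0.0951308   0.26566528] [-0.03922015  0.11081645  0.37465172]
```

View pics/13.png

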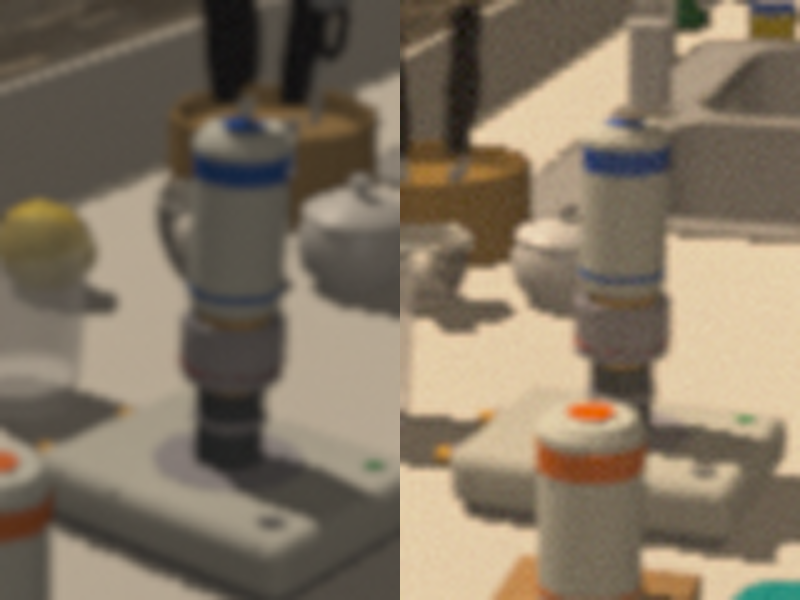

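View pics/w13.png

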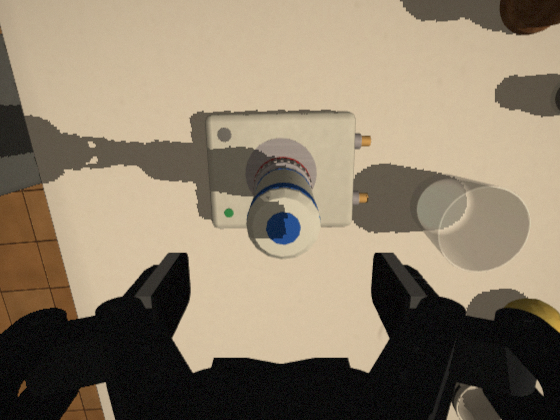

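send_rows(delta_pos=[[0,0,-0.03],[0,0,0],[0,0,0],[0,0,0]], angular=[[0,0,0],[0,0,0],[0,0,0],[0,0,0]])

```text
clock: 18.23
position: [0.5229, -0.0954, 0.2785]
ee_rot: [-0.0, 0.999, -0.043, -0.0]
contact_force: [-0.1, -0.6, -0.5]
width: 0.0748
```

```bash
python3 -c "
from rig import manip
print(manip.sign_off())"
```

```text
the job is handed in; nothing more can be done
None
```

The fresh (blue-banded) cartridge is fitted and locked in the coupling, and the job was handed in at about 18 s of the 64 s allowed. The sign-off reports no verdict, so these results come from my own checks.

- **Sleeve:** I gripped it and pulled it down about 13 mm to its hard stop. It stayed back when I opened the fingers, which the wrist picture showed.
- **Cartridge:** I lifted it from the rack and lowered it into the bore, with no contact felt until the spring tails. I then pushed it on in steps of about 1 mm. The highest force read on the tool was about 12 N, or roughly 14 N on the coupling with the cartridge's weight added.
- **Lock:** Against the earlier scene and side pictures, the sleeve is back at its starting forward height.
- **Final state:** The cartridge stands upright with the gripper clear above it and a tool force near zero. The spent cartridge was never touched, and neither it nor the glass looks moved in the pictures.

No check failed. The coupling's height was measured less surely: the pictures put it about 14 mm above nominal and the contact point about 17 mm. Either way the plug tip should be roughly 40–43 mm above the base, under the 48 mm limit.

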